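Press a watch back home in a turret case press

TASK

One of the three watch cases in the nests of the turret case press has its steel snap back laid on but still standing proud; the other two are open rings. Push the turret round by its upright tabs, with the fingertips, until that case clicks into place under the plunger, then press the plunger cap down with the fingertips so that the back goes fully home, and let the plunger spring up again. Do not touch or lift the cases, and leave the loupe, the bench block and the tweezers alone.

Things in the scene. Friction and masses are not known exactly. Their poses are not given: they have to be found in the camera images.
- press: turret case press, fixed on the bench: dark cast base 218 x 150 mm, 16 mm high, column at its back, arm reaching forward from the column with a plunger through its end. Origin: on the bench under the turret's upright axis; +x to the column, -x the open front. Column x 104 to 134, y +-20, up to z 135 mm; arm and plunger x 27 to 134, y +-19, z 56 to 172 mm; all else is open from above
- turret (a joint): angle (rad) by which the turret has been turned since the start: 0 at the start wherever it then stands, positive anticlockwise from above, endless either way. It turns about the press's z axis. At the start it stands within 0.6 rad of the place where the empty nest is under the plunger
- turret_hub (a point): centre of the turret: disc of radius 76 mm, top at z 30 mm, with four round black nests (57 mm wide, rims up to z 37 mm, centres 46 mm from the axis, 90 degrees apart: one empty, three with a case) and four upright tabs midway between them. Turning it takes about 1 N at a tab, passing a click about 4 N
- plunger (a joint): downward travel of the plunger (m), 0 up, at most 0.016. A spring returns it (3 N at the top, 5 N at the bottom). Its die meets a proud back at 0.010 and has it home at 0.013
- cap_top (a point): centre of the top of the plunger's black palm cap (36 mm wide), 172 mm above the bench when up; 46 mm behind the turret axis. Pushing a back home takes about 14 N on the cap in all, and then it stops hard
- plunger_axis (a point): point on the plunger's axis at nest floor height (z 33 mm), 46 mm along the press's +x from its origin. Whenever a nest stands centred here, a sprung roller clicks in: it draws the turret home from within 0.11 rad and pushes it off from 0.12 to 0.25 rad; elsewhere the turret stays where it is left
- snap_back (a joint): how far the back has been pressed into the closed case (m): 0 standing 3 mm proud, 0.003 fully home. It moves stiffly (8 N) and stays where it is left
- closed_case: the watch case with the back on: steel ring with four lugs, 42 x 39 x 8 mm, lying loose in a nest, with a steel disc (31 mm wide) on top that closes it. Origin: on its underside, z up. It may lie in any of the three loaded nests
- closed_case_mid (a point): centre of the closed case's ring, on its underside (z about 33 mm)
- open_case_1: an open watch case, the same ring without a back, lying loose in another nest; origin on its underside
- open_case_2: another open watch case without a back, in another nest; origin on its underside
- loupe: black eye loupe, 32 mm wide, 27 mm high, standing loose on the bench; origin under its centre
- bench_block: six-sided steel bench block with holes, 36 x 42 x 25 mm, loose on the bench; origin under its centre
- tweezers: steel tweezers lying on the bench, 19 x 128 x 9 mm, long along their y; origin under their centre
- tab_1_fin (a point): tab 1: top middle of a radial upright steel fin on the turret's rim, 5 mm thick (7 mm at its outer end), 66 to 99 mm out from the turret axis, z 24 to 48 mm; this point is 88 mm out. Push it sideways, round the axis
- tab_1: the whole of tab 1; origin on the turret axis at bench height, x axis out along the fin
- tab_2_fin (a point): tab 2: top middle of a radial upright steel fin on the turret's rim, 5 mm thick (7 mm at its outer end), 66 to 99 mm out from the turret axis, z 24 to 48 mm; this point is 88 mm out. Push it sideways, round the axis
- tab_2: the whole of tab 2; origin on the turret axis at bench height, x axis out along the fin
- tab_3_fin (a point): tab 3: top middle of a radial upright steel fin on the turret's rim, 5 mm thick (7 mm at its outer end), 66 to 99 mm out from the turret axis, z 24 to 48 mm; this point is 88 mm out. Push it sideways, round the axis
- tab_3: the whole of tab 3; origin on the turret axis at bench height, x axis out along the fin
- tab_4_fin (a point): tab 4: top middle of a radial upright steel fin on the turret's rim, 5 mm thick (7 mm at its outer end), 66 to 99 mm out from the turret axis, z 24 to 48 mm; this point is 88 mm out. Push it sideways, round the axis
- tab_4: the whole of tab 4; origin on the turret axis at bench height, x axis out along the fin

How it is judged:
On the way, in this order (a step that is already met when the one before it is completed fails the run):
1. the fingers push a tab of the turret ((contact force between the fingers and tab_1 above 0.3 N or contact force between the fingers and tab_2 above 0.3 N or contact force between the fingers and tab_3 above 0.3 N or contact force between the fingers and tab_4 above 0.3 N)), for 0.05 s.
2. the closed case has clicked into place under the plunger, its back still proud (horizontal distance between closed_case_mid and plunger_axis below 0.004 m and value of joint snap_back below 0.0015 m and value of joint plunger below 0.004 m), for 0.2 s.
3. the plunger has pressed the back home (horizontal distance between closed_case_mid and plunger_axis below 0.004 m and value of joint snap_back above 0.0024 m and value of joint plunger above 0.008 m), for 0.05 s.
At the end, for the whole second after the job is handed in: The closed case rests in its nest under the plunger (ring centre within 4 mm of the plunger's axis), its back pressed in by more than 2.4 of 3 mm, the plunger sprung up again (within 2 mm of its top), the turret at rest, and all three cases flat in their nests (horizontal distance between closed_case_mid and plunger_axis below 0.004 m and value of joint snap_back above 0.0024 m and value of joint plunger below 0.002 m and velocity of joint turret between -0.05 and 0.05 rad/s and height (world z) of each of closed_case, open_case_1, open_case_2 below 0.037 m and angle between each of closed_case, open_case_1, open_case_2's own z axis and vertical below 0.08 rad and horizontal distance between each of closed_case, open_case_1, open_case_2 and press below 0.054 m); the robot touches nothing.
It fails at once if a watch case or its back is touched by the robot (contact force between any of the fingers, the arm and closed_case above 1 N or contact force between any of the fingers, the arm and open_case_1 above 1 N or contact force between any of the fingers, the arm and open_case_2 above 1 N).
It fails at once if a watch case is lifted or thrown out of its nest (height (world z) of any of closed_case, open_case_1, open_case_2 above 0.043 m).
It fails at once if the loupe, the bench block or the tweezers are moved by more than 15 mm or lifted (distance of any of loupe, bench_block, tweezers from where it was at the start of the episode above 0.015 m).
It also fails if it takes over 61 s, if anything falls off the work surface, if the arm or the gripper's body presses on something with over 40 N, if the wrist force passes 120 N, or if a joint passes its speed limit or range.

ROBOT

A 7-joint arm with a two-finger parallel gripper is mounted at the origin on a cart in front of the work surface, level with it; the furniture and walls round the work are solid. World frame = base frame: x ahead of the robot, y to its left, z up, the work surface at z = 0. Lengths are in m, angles in rad, forces in N, time in s.
With the tool pointing down it reaches from about 0.425 to 0.875 m from the base axis. Payload 4.7 kg.
Tool frame: the origin (TCP) lies at the very end of the fingers, on their centre line; the grasp point (between the pads) lies 19 mm behind it; z points along the fingers, y is the line along which they close (so a half turn about z gives the same grasp; the last joint's range is limited). The gripper opens to 87 mm and grips with 3 to 60 N. Pads are 19 mm wide; open, the fingers measure 117 mm over their backs; the gripper's body (75 mm by 190 mm) begins 51 mm behind the grasp point.
Start: joints at [-1.278, 0.321, -0.07, 1.45, 0.023, 1.371, -0.057], TCP at [0.179, 0.625, 0.198] pointing down, gripper open.
Joint ranges: [-2.86, 2.86], [-0.3, 2.09], [-1.38, 1.24], [0.06, 2.45], [-1.56, 4.7], [0.09, 2.05], [-2.69, 2.69]. Speed limits (rad/s): [2.57, 2.57, 3.14, 3.14, 3.14, 3.14, 3.14].

INTERFACE

Orientations are given as a rotation vector (axis times angle).
In Python, from bench import ctrl, get_image, job gives the robot as it stands.
- The arm moves only by the shell command python3 -m crank 'ROWS' [FORCE]. ROWS is JSON, a list that holds one entry, the list of rows, each a list of 5 numbers: the shift along the tool's x, y, z in mm, then the turn about the tool's z in rad, then the closure, from -1 (fully open) to 1 (shut), so that 0 is half open. A call has 1 to 10 rows; each row shifts and turns the commanded pose from where the row before left it, along the tool's axes as they then stand; what a row does not reach is not made up. A row lasts 1/12 s, in which the tool goes at most 41.7 mm and 7.16 degrees, less where a joint would pass 70% of its speed; a pose out of reach is approached as far as the arm can. A call with a gripper value outside its range is refused whole. The fingers move at their own pace and stop on an object; FORCE is the grip in N (left out, the last holds). Time passes only in rows, so rows that do not move let the fingers close. It gives the time, the measured TCP pose, the force, the opening and the grip force at its end, in the units of the state.
- ctrl.get_state(): the state, without advancing time (a new reading comes with each control period).
- get_image(name): name is "scene" or "top" or "wrist"; returns a dict with "pixels" (400x640x3 uint8, red, green, blue), "fx", "fy", "cx", "cy" (pixels), "T" (4x4, takes a point from camera to world coordinates); the wrist camera has in their place "T_tool_cam" (4x4, takes a point from camera to tool coordinates, whose origin is the TCP and whose axes are the flange's). Camera axes: x right, y down, z forward; pixel columns grow to the right and rows downward; lengths in m; the calibration is good to about 2 mm. A picture is of the moment at which its call begins: read the wrist's pose just before it. There is no depth.
- job.close_job(): hands the job in; it is judged then, once.
The state is a dict: "time": time; "joint_positions": joint angles; "qd": joint speeds; "joint_torque": joint torques, N m; "position": TCP position; "tool_rot": TCP orientation; "ft_force": force on the tool from outside, world axes, zero at the start; "torque": the same for the moment, N m; "grip_width": opening from 0.0 (shut) to 1.0 (fully open); "grip_force": force on a finger pad.
Only numpy, scipy, OpenCV 4.12 (cv2) and the standard library are available. Lean on these libraries where they do the work, as an engineer would, in place of code of your own. Each camera call takes 0.05 s, during which the arm holds its last target. There are 200 camera calls.

## Working session

There is one attempt and no reset: what is moved stays moved. The work goes in short steps, Python scripts to look and compute and a shell command to move; the robot and the scene stay as the last step left them, time stands still between calls to the robot, and variables do not carry over. Pictures are saved under pics/ and viewed, at most 10 in all, crops included, and the job is handed in when it is done.

```bash
mkdir -p pics; ls; python3 - <<'E'
from bench import ctrl,get_image,job
import cv2,numpy as np
s=ctrl.get_state();print(s)
for n in ("scene","top"):
    i=get_image(n);cv2.imwrite(f"pics/{n}0.png",i["pixels"][:,:,::-1]);print(n,i["fx"],i["fy"],i["cx"],i["cy"],np.round(i["T"],4).tolist())
E
```

```text
pics
{'time': 0.0, 'joint_positions': array([-1.27789798,  0.32182319, -0.07006761,  1.45171186,  0.02261534,
        1.37077151, -0.05691041]), 'qd': array([-5.64833193e-04,  5.72838342e-04, -7.25989405e-05, -2.89913872e-04,
        1.34064197e-03,  1.22764701e-03, -9.05680547e-04]), 'joint_torque': array([ 7.67241709e-04, -4.91303480e+01, -4.03702743e-01, -3.12533391e+01,
       -6.41333009e-02,  4.36990173e-02,  1.80750803e-04]), 'position': array([0.17877911, 0.62429573, 0.19654279]), 'tool_rot': array([-4.36485438e-01, -3.11097084e+00,  3.01814346e-03]), 'ft_force': array([ 0.30482082, -0.29698423, -0.12178457]), 'torque': array([-0.07376137, -0.04522096, -0.0017212 ]), 'grip_force': 0.0, 'grip_width': 0.9976014551760957}
scene 414.6858577963812 414.6858577963812 318.054952380539 198.83238341055807 [[0.817, -0.367, 0.4447, 0.065], [-0.5765, -0.5058, 0.6417, -0.6054], [-0.0106, -0.7807, -0.6249, 0.8319], [0.0, 0.0, 0.0, 1.0]]
top 396.63239313201746 396.63239313201746 322.0894428225006 196.6017965876418 [[0.0141, -0.9953, 0.0955, 0.4594], [-0.9995, -0.0167, -0.0265, 0.1355], [0.028, -0.095, -0.9951, 0.9734], [0.0, 0.0, 0.0, 1.0]]
```

View pics/scene0.png

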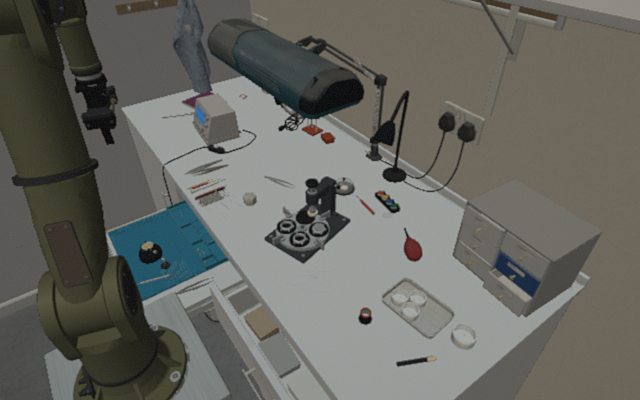

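View pics/top0.png

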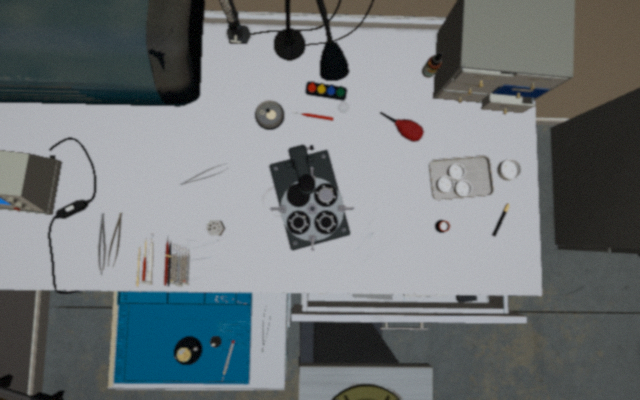

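Top view: the press is centred near (313,205), with the column at the top (301,155), the hex block at (216,228) and the loupe possibly at (442,226). I'll zoom in.

```bash
python3 - <<'E'
import cv2,numpy as np
a=cv2.imread("pics/top0.png")[140:255,260:365];b=cv2.imread("pics/scene0.png")[165:270,255:365]
a=cv2.resize(a,(400,438),interpolation=cv2.INTER_CUBIC);b=cv2.resize(b,(400,438),interpolation=cv2.INTER_CUBIC)
o=np.hstack([a,b]);o=np.clip(o*1.5,0,255).astype(np.uint8);cv2.imwrite("pics/crop0.png",o)
E
```

```text
(no output)
```

View pics/crop0.png

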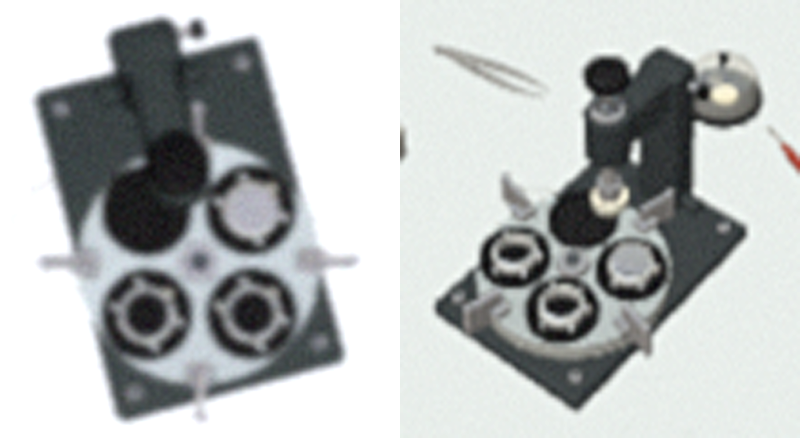

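```bash
cat > h.py <<'E'
import numpy as np
from bench import ctrl,get_image,job
from scipy.spatial.transform import Rotation as R
def cast(i,u,v,z):
    T=np.asarray(i["T"]);d=T[:3,:3]@[(u-i["cx"])/i["fx"],(v-i["cy"])/i["fy"],1];o=T[:3,3]
    return o+d*(z-o[2])/d[2]
E
python3 - <<'E'
from h import *
i=get_image("top")
c=lambda x,y,z:cast(i,260+(x+.5)/3.81-.5,140+(y+.5)/3.81-.5,z)[:2]
co=np.array([c(*p,.016) for p in((38,93),(260,40),(343,360),(120,418))])
print("corners",co.round(4).tolist(),"mid",co.mean(0).round(4))
d=(co[0]+co[1]-co[2]-co[3])/2;print("len",np.linalg.norm(d),"yaw",np.arctan2(d[1],d[0]),np.arctan2(*(co[0]-co[3])[::-1]),np.arctan2(*(co[1]-co[2])[::-1]))
hub=c(200,261,.03);print("hub",hub.round(4))
for n,p in dict(closed=(249,207,.041),o1=(238,313,.04),o2=(147,313,.04),tR=(356,262,.048),tF=(201,418,.048),tL=(41,262,.048),tB=(198,103,.048),cap=(177,163,.172)).items():
    q=c(*p)-hub;print(n,c(*p).round(4),"r",np.linalg.norm(q).round(4),"ang",np.arctan2(q[1],q[0]).round(3))
for n,u,v,z in(("block",216,228,.025),("loupe",442,226,.027),("tw",205,174,.005)):print(n,cast(i,u,v,z)[:2].round(3))
E
```

```text
corners [[0.6288, 0.239], [0.6661, 0.0974], [0.4616, 0.0423], [0.4234, 0.1822]] mid [0.545  0.1402]
len 0.21241910630032482 yaw 0.2665303667178001 0.2696726189571154 0.26336845103936884
hub [0.5219 0.1337]
closed [0.5552 0.1039] r 0.0447 ang -0.73
o1 [0.4895 0.1098] r 0.0403 ang -2.505
o2 [0.4887 0.1658] r 0.0462 ang 2.374
tR [0.5216 0.0378] r 0.0959 ang -1.574
tF [0.4252 0.1316] r 0.0967 ang -3.119
tL [0.5186 0.2309] r 0.0973 ang 1.605
tB [0.6187 0.1366] r 0.0969 ang 0.03
cap [0.5647 0.1471] r 0.0449 ang 0.304
block [0.472 0.36 ]
loupe [ 0.484 -0.179]
tw [0.603 0.397]
```

The closed case is the nest at upper right (crop 249,207), about 1.05 rad clockwise from the plunger direction (yaw 0.267). I'll push the front tab anticlockwise by that much with shut fingers. First I move to its +y side.

```bash
python3 -m crank '[[[-23,-22,0,0,1],[-23,-22,0,0,1],[-23,-22,0,0,1],[-23,-22,0,0,1],[-23,-22,0,0,1],[-23,-22,0,0,1],[-23,-22,0,0,1],[-23,-22,0,0,1],[-23,-22,0,0,1],[-23,-22,0,0,1]]]' 20
cat >> h.py <<'E'
hub=np.array([.5215,.1337]);yaw=.267
def to(p):
    s=ctrl.get_state();M=R.from_rotvec(s["tool_rot"]).as_matrix();d=M.T@(np.array(p)-s["position"])
    print("t",round(s["time"],2),"pos",s["position"].round(4),"xang",np.arctan2(M[1,0],M[0,0]).round(3),"tilt",M[2].round(3),"F",s["ft_force"].round(1),"w",round(s["grip_width"],2),"-> shift mm",(d*1000).round(1))
E
python3 -c "
from h import *
to([.4325,.178,.15])"
```

```text
time: 0.98
position: [0.3399, 0.3485, 0.1975]
tool_rot: [-0.436, -3.111, 0.0]
ft_force: [0.7, 0.6, -0.1]
grip_width: 0.326
grip_force: 0.0
t 0.98 pos [0.3399 0.3485 0.1975] xang 2.863 tilt [ 0. -0. -1.] F [ 0.7  0.6 -0.1] w 0.33 -> shift mm [-135.9 -138.4   47.5]
```

```bash
python3 -m crank '[[[-19.4,-19.8,6,0,1],[-19.4,-19.8,6,0,1],[-19.4,-19.8,6,0,1],[-19.4,-19.8,6,0,1],[-19.4,-19.8,6,0,1],[-19.4,-19.8,6,0,1],[-19.4,-19.8,6,0,1],[0,0,10,-0.1,1],[0,0,20,-0.1,1],[0,0,20,-0.1,1]]]'
python3 - <<'E'
from h import *
import cv2
i=get_image("top");cv2.imwrite("pics/top1.png",cv2.resize(i["pixels"][150:270,250:370,::-1],(560,560),interpolation=2))
i=get_image("wrist");cv2.imwrite("pics/wr1.png",i["pixels"][:,:,::-1])
to([.4325,.178,.034])
E
```

```text
time: 1.82
position: [0.4326, 0.1791, 0.1055]
tool_rot: [-0.039, 3.14, 0.002]
ft_force: [0.3, 0.1, -0.1]
grip_width: 0.003
grip_force: 0.0
t 1.92 pos [0.4294 0.178  0.1027] xang -3.12 tilt [ 0.005 -0.003 -1.   ] F [-0.3 -0.   0.3] w 0.0 -> shift mm [-3.5  0.1 68.7]
```

View pics/wr1.png

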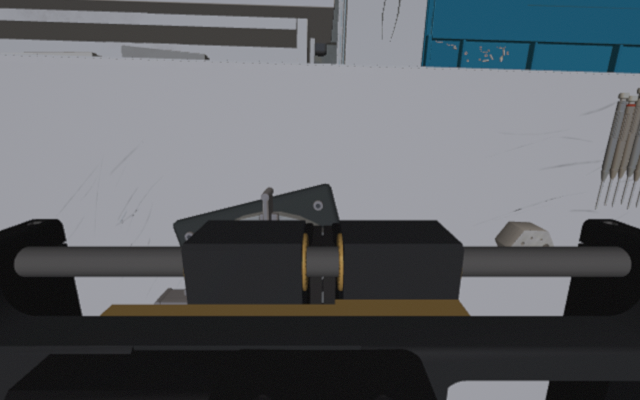

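The wrist view shows the front tab at (268,205), to the left of the shut fingers, as planned, with nothing beneath them. Descending now.

```bash
python3 -m crank '[[[-2,0,17,0,1],[0,0,17,0,1],[0,0,17,0,1],[0,0,14,0,1],[0,0,3,0,1],[0,0,0,0,1]]]'
python3 - <<'E'
from h import *
to([.4325,.178,.034])
s=ctrl.get_state();p=s["position"][:2]-hub;th=np.arctan2(p[1],p[0]);print("r",np.hypot(*p),"ang",th, "contact at tab ang-",18/88)
E
```

```text
time: 2.42
position: [0.4336, 0.1795, 0.0377]
tool_rot: [0.031, -3.14, 0.001]
ft_force: [0.6, -0.1, 0.7]
grip_width: 0.01
grip_force: 0.0
t 2.42 pos [0.4336 0.1795 0.0377] xang -3.122 tilt [ 0.001 -0.001 -1.   ] F [ 0.6 -0.1  0.7] w 0.01 -> shift mm [ 1.1 -1.5  3.7]
r 0.09914246753408144 ang 2.6614392747293207 contact at tab ang- 0.20454545454545456
```

```bash
python3 -m crank '[[[0,-4,3,0,1],[0,-6,0,0,1],[0,-6,0,0,1],[0,-5,0,0,1],[0,-4,0,0,1],[0,-3,0,0,1],[0,-2,0,0,1],[0,-1.5,0,0,1],[0,0,0,0,1]]]'
python3 -c "
from h import *
to([.4325,.15,.034])"
```

```text
time: 3.17
position: [0.4346, 0.1478, 0.0347]
tool_rot: [-0.033, 3.141, 0.0]
ft_force: [0.0, 1.0, -0.3]
grip_width: 0.003
grip_force: 0.0
t 3.17 pos [0.4346 0.1478 0.0347] xang -3.121 tilt [-0.  0. -1.] F [ 0.   1.  -0.3] w 0.0 -> shift mm [2.1 2.2 0.7]
```

About 1 N along +y means the fingers touch the tab. Pushing along the arc.

```bash
python3 -m crank '[[[0,-4.4,0,-0.05,1],[0.8,-4.4,0,-0.05,1],[0.8,-4.4,0,-0.05,1],[0.8,-4.4,0,-0.05,1],[0.8,-4.4,0,-0.05,1],[0.8,-4.4,0,-0.05,1],[0.8,-4.4,0,-0.05,1],[0.8,-4.4,0,-0.05,1],[0.8,-4.4,0,-0.05,1],[0.8,-4.4,0,-0.05,1]]]'
python3 - <<'E'
from h import *
import cv2
to([*hub,.034])
i=get_image("top");cv2.imwrite("pics/top2.png",cv2.resize(i["pixels"][150:270,250:370,::-1],(560,560),interpolation=2))
to([*hub,.034])
E
```

```text
time: 4.0
position: [0.4383, 0.104, 0.0347]
tool_rot: [-0.814, 3.034, 0.0]
ft_force: [-0.5, -0.4, 0.5]
grip_width: 0.005
grip_force: 0.0
t 4.0 pos [0.4383 0.104  0.0347] xang -2.617 tilt [-0.  0. -1.] F [-0.5 -0.4  0.5] w 0.01 -> shift mm [-86.9 -15.9   0.7]
t 4.05 pos [0.4386 0.103  0.0347] xang -2.616 tilt [-0. -0. -1.] F [ 0.3 -0.8  0.2] w 0.0 -> shift mm [-87.1 -15.    0.7]
```

View pics/top2.png

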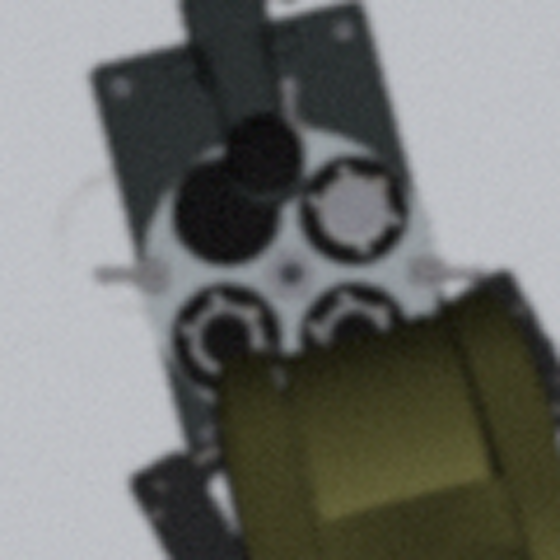

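The turret appears unmoved: its tabs are still at (100,272) and (490,270). I'll check from the other cameras where the fingers are relative to the front tab.

```bash
python3 - <<'E'
from h import *
import cv2
i=get_image("scene");T=np.asarray(i["T"])
def pr(p):
    q=T[:3,:3].T@(np.array(p)-T[:3,3]);return [round(i["fx"]*q[0]/q[2]+i["cx"],1),round(i["fy"]*q[1]/q[2]+i["cy"],1)]
print("tcp",pr(ctrl.get_state()["position"]),"front tab",pr([*(hub+.088*np.array([np.cos(3.16),np.sin(3.16)])),.048]),"hub",pr([*hub,.03]))
a=cv2.resize(i["pixels"][150:290,220:360,::-1],(560,560),interpolation=2)
w=cv2.resize(get_image("wrist")["pixels"][:,:,::-1],(0,0),fx=.375,fy=.375)
o=np.zeros((560,800,3),np.uint8);o[:,:560]=a;o[:150,560:]=w;cv2.imwrite("pics/s3.png",np.clip(o*1.5,0,255).astype(np.uint8))
E
```

```text
tcp [np.float64(282.8), np.float64(245.8)] front tab [np.float64(275.4), np.float64(237.0)] hub [np.float64(302.3), np.float64(228.6)]
```

View pics/s3.png

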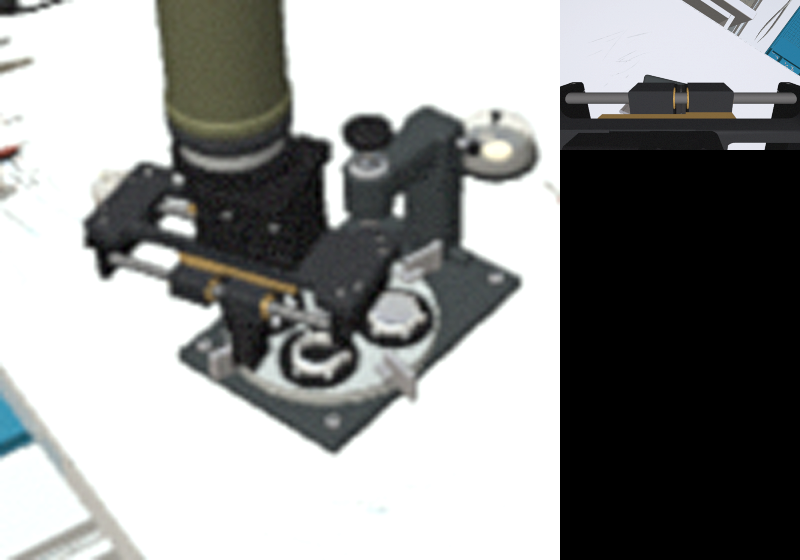

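```bash
python3 - <<'E'
from h import *
import cv2
s=ctrl.get_state();W=np.eye(4);W[:3,:3]=R.from_rotvec(s["tool_rot"]).as_matrix();W[:3,3]=s["position"]
i=get_image("wrist");C=W@np.asarray(i["T_tool_cam"]);print(np.asarray(i["T_tool_cam"]).round(3).tolist())
def pr(p):
    q=np.linalg.inv(C)@np.array([*p,1]);return [float(round(i["fx"]*q[0]/q[2]+i["cx"],1)),float(round(i["fy"]*q[1]/q[2]+i["cy"],1))]
for a in(3.16,3.3,3.66):print(a,[pr([*(hub+r*np.array([np.cos(a),np.sin(a)])),.048]) for r in(.066,.088,.099)])
print("tcp",pr(s["position"]))
cv2.imwrite("pics/w4.png",np.clip(cv2.resize(i["pixels"][150:350,150:480,::-1],(792,480),interpolation=2)*1.5,0,255).astype(np.uint8))
E
```

```text
[[-0.001, -0.969, -0.247, 0.067], [1.0, -0.001, -0.0, 0.0], [0.0, -0.247, 0.969, -0.186], [0.0, 0.0, 0.0, 1.0]]
3.16 [[349.2, 280.9], [368.0, 251.1], [377.7, 235.7]]
3.3 [[335.3, 275.1], [349.0, 242.9], [356.2, 226.2]]
3.66 [[296.3, 268.6], [295.5, 233.8], [295.1, 215.6]]
tcp [322.2, 227.6]
```

View pics/w4.png

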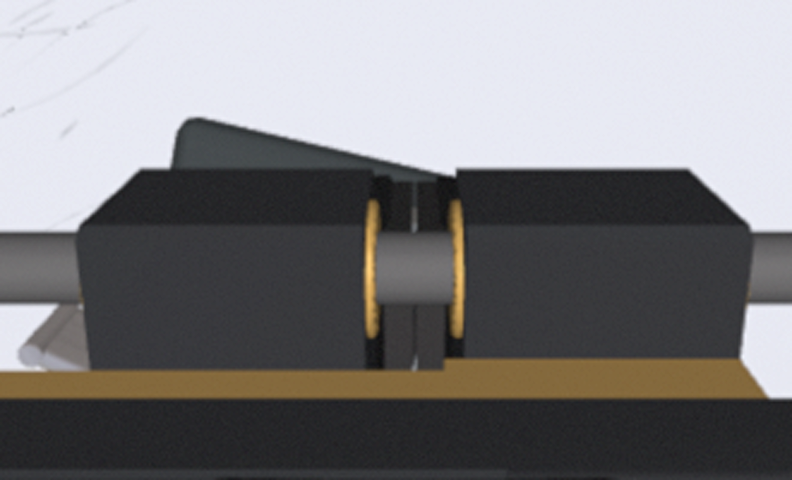

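The fingers are narrow and seem to have passed the tab without turning it. I'll go 8 mm lower and feel back toward the tab.

```bash
python3 -m crank '[[[0,0,4,0,1],[0,0,4,0,1],[0,0,0,0,1],[0,3,0,0,1],[0,3,0,0,1],[0,3,0,0,1],[0,3,0,0,1],[0,0,0,0,1],[0,0,0,0,1]]]'
python3 -c "
from h import *
to([*hub,.034])"
python3 -m crank '[[[0,3,0,0,1],[0,3,0,0,1],[0,3,0,0,1],[0,3,0,0,1],[0,0,0,0,1],[0,0,0,0,1]]]'
python3 - <<'E'
from h import *
import cv2
to([*hub,.034])
i=get_image("scene");cv2.imwrite("pics/s5.png",np.clip(cv2.resize(i["pixels"][190:270,250:350,::-1],(800,600),interpolation=2)*1.5,0,255).astype(np.uint8))
E
```

```text
time: 4.95
position: [0.4323, 0.1146, 0.0268]
tool_rot: [-0.81, 3.035, 0.0]
ft_force: [-0.2, -0.3, -0.3]
grip_width: 0.007
grip_force: 0.0
t 4.95 pos [0.4323 0.1146 0.0268] xang -2.62 tilt [-0.  0. -1.] F [-0.2 -0.3 -0.3] w 0.01 -> shift mm [-86.8 -27.9  -7.2]
time: 5.45
position: [0.4262, 0.1249, 0.0267]
tool_rot: [-0.81, 3.035, 0.0]
ft_force: [-0.2, -0.5, 0.1]
grip_width: 0.003
grip_force: 0.0
t 5.45 pos [0.4262 0.1249 0.0267] xang -2.62 tilt [-0.  0. -1.] F [-0.2 -0.5  0.1] w 0.0 -> shift mm [-87.  -39.9  -7.3]
```

View pics/s5.png

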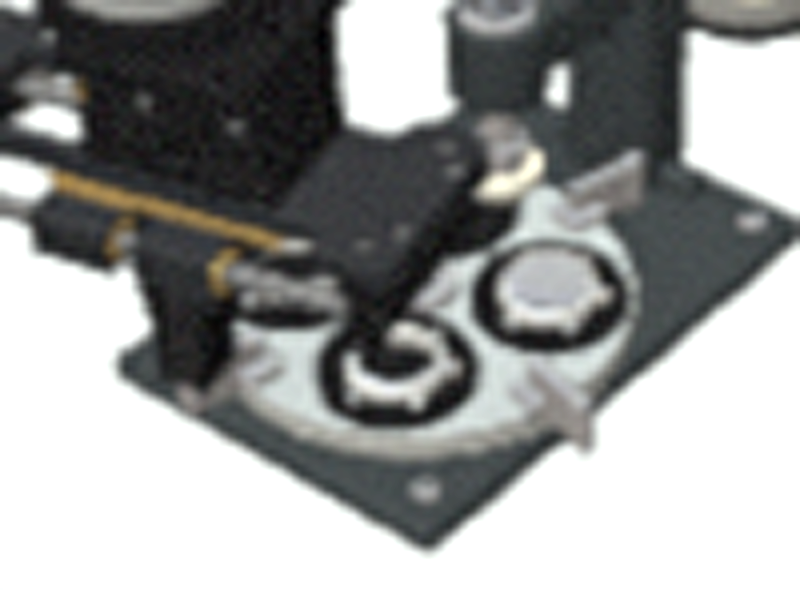

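The tab is still in its place and the fingers stand at its side. I'll write a turret angle estimator from the nest outlines in the top view, and check the fingertip's location numerically.

```bash
cat >> h.py <<'E'
import cv2
def nests(save=None):
    i=get_image("top");g=cv2.cvtColor(i["pixels"],cv2.COLOR_RGB2GRAY)
    x0,y0,k=270,140,4
    c=cv2.resize(g[y0:265,x0:360],None,fx=k,fy=k,interpolation=cv2.INTER_CUBIC);out=[]
    for th in(50,60,70,80,90):
        cs,_=cv2.findContours((c<th).astype(np.uint8),cv2.RETR_LIST,cv2.CHAIN_APPROX_NONE)
        for q in cs:
            a=cv2.contourArea(q)/k/k;(cx,cy),r=cv2.minEnclosingCircle(q)
            if 300<a<750 and a>.8*np.pi*(r/k)**2:
                p=cast(i,x0+(cx+.5)/k-.5,y0+(cy+.5)/k-.5,.037)[:2]-hub
                n=(cx/k-50,cy/k-50)
                inner=np.median(g[int(y0+cy/k)-2:int(y0+cy/k)+3,int(x0+cx/k)-2:int(x0+cx/k)+3])
                out.append((th,np.hypot(*p).round(4),np.arctan2(p[1],p[0]).round(3),int(inner)))
    for o in out:print(*o)
    if save:cv2.imwrite(save,i["pixels"][:,:,::-1])
E
python3 - <<'E'
from h import *
nests()
i=get_image("scene");T=np.asarray(i["T"])
def pr(p):
    q=T[:3,:3].T@(np.array(p)-T[:3,3]);return np.round([i["fx"]*q[0]/q[2]+i["cx"],i["fy"]*q[1]/q[2]+i["cy"]],1)
p=ctrl.get_state()["position"];print("tip",pr(p),"5mm up",pr(p+[0,0,.01]))
for r in(.066,.099):
  for a in (3.1,3.16,3.2):print(r,a,pr([*(hub+r*np.array([np.cos(a),np.sin(a)])),.048]))
g=cv2.cvtColor(i["pixels"],cv2.COLOR_RGB2GRAY);print(g[232:250,266:290])
E
```

```text
tip [275.2 245.2] 5mm up [274.9 242.6]
0.066 3.1 [281.5 232.8]
0.066 3.16 [282.3 233.6]
0.066 3.2 [282.8 234.1]
0.099 3.1 [270.9 237.4]
0.099 3.16 [272.  238.7]
0.099 3.2 [272.8 239.5]
[[181 177 137  45  12  30  29  21  20  17  17   8  14  37  43  28  18  19
   15  17  17  20  20  24]
 [181 182 149  59  17  26  29  20  23  17  17   9  26  72 102  93  67  47
   43  43  39  40  48  66]
 [180 166 118  50  18  28  25  29  23  15  22  11  20  70 113 133 125 122
  130 129 128 126 130 133]
 [160 115  73  43  17  26  26  25  19  23  12  13  15  59 101 116 111 130
  149 147 147 148 150 143]
 [101  60  48  40  23  26  29  21  25  20  18   7  16  43  75  84  89 112
  133 144 145 147 145 125]
 [ 48  49  50  43  23  26  28  26  23  18  15  12  15  39  66  77  94 117
  122 129 143 146 138 102]
 [ 47  52  54  42  22  27  26  30  21  17  16  18  39  65  84 103 118 126
  122 125 141 143 132  94]
 [ 43  49  56  47  27  22  23  30  23  19  14  31  60  88 110 126 126 111
   99 119 143 144 133  92]
 [ 63  46  49  49  29  24  29  28  23  15  24  54  73  88 107 115  99  95
  110 134 146 146 134  91]
 [132 
[... 203 characters left out ...]
75 162 141 104  66  73  94  84  72  70  67  58  58  77 101 115 126
  137 148 146 145 148 131]
 [177 179 178 176 163 132  87  84  80  63  61  57  50  50  57  78 102 114
  120 132 142 145 146 145]
 [177 177 178 178 179 171 143 109  80  51  51  50  54  53  49  59  76  93
  106 118 124 128 138 148]
 [177 176 175 177 177 180 175 163 140 104  63  46  50  52  52  48  52  63
   81 102 110 115 122 126]
 [176 176 177 176 175 179 178 179 176 165 132  79  47  45  46  53  53  52
   57  67  90 115 121 113]
 [176 175 176 177 177 176 177 178 179 181 172 145 103  65  49  49  52  54
   51  48  60  81  93  95]
 [175 177 178 174 177 175 174 176 177 178 179 175 163 142  99  57  46  48
   52  51  51  53  54  62]]
```

```bash
python3 - <<'E'
from h import *
n=get_image("top")["pixels"][:,:,::-1];o=cv2.imread("pics/top0.png")
d=lambda a,b,x0,x1,y0,y1:np.abs(a[y0:y1,x0:x1].astype(int)-b[y0:y1,x0:x1]).mean().round(1)
print("closed",d(n,o,312,342,180,206),"right tab",d(n,o,338,360,200,216),"left tab",d(n,o,268,290,200,216),"back tab",d(n,o,306,318,165,178),"ref",d(n,o,380,420,180,220))
ns=get_image("scene")["pixels"][:,:,::-1];os=cv2.imread("pics/scene0.png")
print("scene closed",d(ns,os,308,332,216,236),"rtab",d(ns,os,312,326,236,252))
a=np.vstack([np.hstack([cv2.resize(q[y0:y1,x0:x1],(400,300),interpolation=2) for q in(o_,n_)]) for (o_,n_,x0,x1,y0,y1) in((o,n,262,362,160,260),(os,ns,260,340,200,260))])
cv2.imwrite("pics/cmp.png",np.clip(a*1.5,0,255).astype(np.uint8))
E
```

```text
closed 6.7 right tab 11.7 left tab 9.0 back tab 4.3 ref 10.4
scene closed 9.5 rtab 11.7
```

View pics/cmp.png

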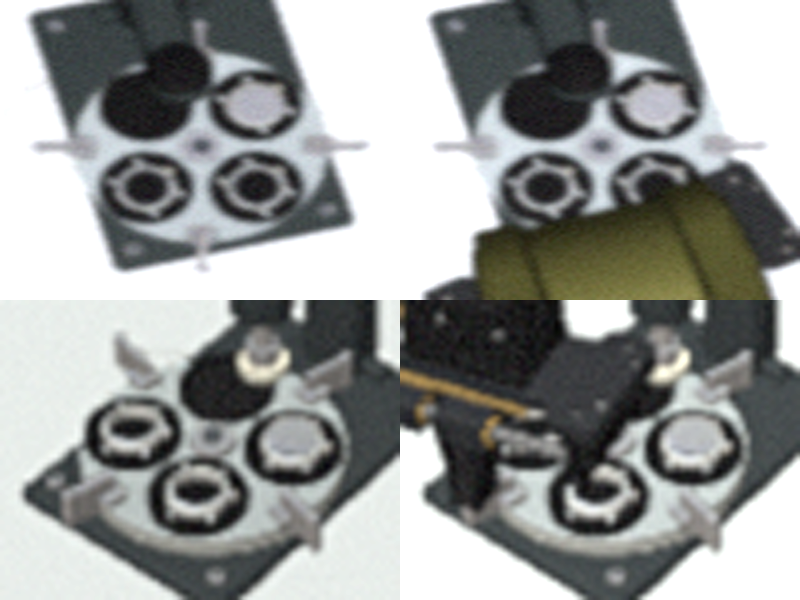

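The turret is unmoved (tabs and cases are identical in both pairs), and the tab's lower face shows below the fingertip. So the real fingertip is higher than the reported TCP and passed over the tab. I'll go back to the +y side and touch the base plate (z 16) to measure the offset.

```bash
python3 -m crank '[[[0,0,-20,0,1],[0,0,-20,0.1,1],[0,0,0,0.1,1],[0,0,0,0.1,1],[0,0,0,0.1,1],[0,0,0,0.1,1],[0,10,0,0,1],[0,20,0,0,1],[0,15,0,0,1],[0,5,0,0,1]]]'
python3 -c "
from h import *
to([.4335,.176,.034])"
```

```text
time: 6.53
position: [0.425, 0.1778, 0.0667]
tool_rot: [-0.042, 3.141, 0.002]
ft_force: [-0.1, -0.2, -0.6]
grip_width: 0.006
grip_force: 0.0
t 6.53 pos [0.425  0.1778 0.0667] xang -3.115 tilt [-0.     0.001 -1.   ] F [-0.1 -0.2 -0.6] w 0.01 -> shift mm [-8.4 -2.  32.8]
```

```bash
python3 -m crank '[[[-8,0,16,0,1],[0,0,15,0,1],[0,0,9,0,1],[0,0,3,0,1],[0,0,2,0,1],[0,0,0,0,1]]]'
python3 -m crank '[[[0,0,1.5,0,1],[0,0,1.5,0,1],[0,0,0,0,1]]]'
python3 -m crank '[[[0,0,1.5,0,1],[0,0,1.5,0,1],[0,0,0,0,1]]]'
```

```text
time: 7.03
position: [0.4332, 0.1747, 0.0216]
tool_rot: [0.034, -3.141, 0.0]
ft_force: [-0.3, -0.0, 1.1]
grip_width: 0.003
grip_force: 0.0
time: 7.28
position: [0.4335, 0.175, 0.0189]
tool_rot: [-0.034, 3.141, 0.001]
ft_force: [0.6, 0.2, 1.0]
grip_width: 0.007
grip_force: 0.0
time: 7.53
position: [0.4332, 0.1748, 0.0155]
tool_rot: [0.033, -3.141, 0.0]
ft_force: [-0.0, 0.6, 0.9]
grip_width: 0.002
grip_force: 0.0
```

```bash
for k in 1; do :; done; python3 -m crank '[[[0,0,1.5,0,1],[0,0,1.5,0,1],[0,0,1,0,1],[0,0,0,0,1]]]' | grep -E "pos|force"
python3 -m crank '[[[0,0,1.5,0,1],[0,0,1.5,0,1],[0,0,0,0,1]]]'| grep -E "pos|ft_"
python3 -m crank '[[[0,0,1.5,0,1],[0,0,1,0,1],[0,0,0,0,1]]]'| grep -E "pos|ft_"
```

```text
position: [0.4331, 0.1748, 0.0114]
ft_force: [0.0, -0.2, 1.0]
grip_force: 0.0
position: [0.4331, 0.1748, 0.0084]
ft_force: [0.2, -0.5, -0.1]
position: [0.4331, 0.1748, 0.0059]
ft_force: [-0.2, 0.5, -0.1]
```

The tip is at least 10 mm above the reported TCP and likely about 17. I'll come up slightly and push.

```bash
python3 -m crank '[[[0,-3,-3,0,1],[0,-5,0,0,1],[0,-5,0,0,1],[0,-5,0,0,1],[0,-4,0,0,1],[0,-4,0,0,1],[0,0,0,0,1]]]' | grep -E "pos|ft_"
python3 -m crank '[[[0,-4,0,0,1],[0,-4,0,0,1],[0,-4,0,0,1],[0,-4,0,0,1],[0,0,0,0,1]]]'| grep -E "pos|ft_"
python3 - <<'E'
from h import *
for k in range(3):
  n=get_image("top")["pixels"][:,:,::-1]
  to([*hub,.02])
o=cv2.imread("pics/top0.png")
d=lambda a,b,x0,x1,y0,y1:np.abs(a[y0:y1,x0:x1].astype(int)-b[y0:y1,x0:x1]).mean().round(1)
print("closed",d(n,o,312,342,180,206),"right tab",d(n,o,338,360,200,216),"left tab",d(n,o,268,290,200,216),"back tab",d(n,o,306,318,165,178),"ref",d(n,o,380,420,180,220))
E
```

```text
position: [0.4339, 0.1478, 0.0092]
ft_force: [-1.0, -0.2, -0.5]
position: [0.4343, 0.1317, 0.0092]
ft_force: [-0.7, -0.1, -0.2]
t 9.42 pos [0.4342 0.1322 0.0092] xang -3.121 tilt [ 0. -0. -1.] F [ 0.2  0.6 -0.2] w 0.0 -> shift mm [-87.3  -0.3 -10.8]
t 9.47 pos [0.4342 0.1325 0.0092] xang -3.121 tilt [ 0. -0. -1.] F [0.1 0.7 0.3] w 0.01 -> shift mm [-87.3  -0.6 -10.9]
t 9.52 pos [0.4342 0.1327 0.0091] xang -3.121 tilt [ 0. -0. -1.] F [-0.2 -0.2 -0.8] w 0.01 -> shift mm [-87.3  -0.8 -10.9]
closed 38.3 right tab 21.3 left tab 29.6 back tab 11.5 ref 10.6
```

The turret moved. I'll make the nest finder work with Hough circles to measure the angle.

```bash
cat >> h.py <<'E'
def nests(pix=None):
    i=get_image("top");g=cv2.cvtColor(i["pixels"] if pix is None else pix,cv2.COLOR_RGB2GRAY);x0,y0,k=265,150,4
    c=cv2.resize(g[y0:260,x0:360],None,fx=k,fy=k,interpolation=cv2.INTER_CUBIC)
    h=cv2.HoughCircles(c,cv2.HOUGH_GRADIENT,1,60,param1=120,param2=18,minRadius=40,maxRadius=56)
    for cx,cy,r in (h[0] if h is not None else []):
        u,v=x0+(cx+.5)/k-.5,y0+(cy+.5)/k-.5;p=cast(i,u,v,.037)[:2]-hub
        if .036<np.hypot(*p)<.056:
            a=np.arctan2(p[1],p[0]);print("nest r",np.hypot(*p).round(4),"ang",a.round(3),"off plunger",(a-yaw).round(3),"mid gray",int(np.median(g[int(v)-2:int(v)+3,int(u)-2:int(u)+3])))
E
python3 - <<'E'
from h import *
nests(cv2.imread("pics/top0.png")[:,:,::-1]);print();nests()
E
```

```text
nest r 0.0449 ang -0.73 off plunger -0.997 mid gray 121
nest r 0.0459 ang -2.351 off plunger -2.618 mid gray 19
nest r 0.0453 ang 0.848 off plunger 0.581 mid gray 19
nest r 0.0479 ang 2.373 off plunger 2.106 mid gray 20

nest r 0.0456 ang 1.033 off plunger 0.766 mid gray 19
nest r 0.044 ang -0.497 off plunger -0.764 mid gray 131
nest r 0.0442 ang -2.113 off plunger -2.38 mid gray 28
nest r 0.047 ang 2.597 off plunger 2.33 mid gray 21
```

Four nests found; the closed case now stands 0.79 rad short of the plunger. Continuing the arc by 0.5 rad.

```bash
python3 -m crank '[[[-0.1,-4.3,0,-0.05,1],[-0.1,-4.3,0,-0.05,1],[-0.1,-4.3,0,-0.05,1],[-0.1,-4.3,0,-0.05,1],[-0.1,-4.3,0,-0.05,1],[-0.1,-4.3,0,-0.05,1],[-0.1,-4.3,0,-0.05,1],[-0.1,-4.3,0,-0.05,1],[-0.1,-4.3,0,-0.05,1],[-0.1,-4.3,0,-0.05,1]]]'|grep ft_
python3 - <<'E'
from h import *
to([*hub,.01]);nests();to([*hub,.01])
E
```

```text
ft_force: [-0.2, 0.8, 0.2]
t 10.45 pos [0.4454 0.0921 0.0091] xang -2.617 tilt [ 0.  0. -1.] F [-0.2  0.8  0.2] w 0.01 -> shift mm [-86.7  -2.1  -0.9]
nest r 0.0459 ang 1.516 off plunger 1.249 mid gray 20
nest r 0.0461 ang -0.015 off plunger -0.282 mid gray 32
nest r 0.0455 ang -1.666 off plunger -1.933 mid gray 21
nest r 0.0464 ang 3.088 off plunger 2.821 mid gray 37
t 10.5 pos [0.4459 0.0912 0.0092] xang -2.616 tilt [-0. -0. -1.] F [-0.2 -0.7 -0.8] w 0.01 -> shift mm [-86.7  -1.1  -0.8]
```

```bash
python3 -m crank '[[[0,-2.2,0,-0.025,1],[0,-2.2,0,-0.025,1],[0,-2.2,0,-0.025,1],[0,-2.2,0,-0.025,1],[0,-2.2,0,-0.025,1],[0,-2.2,0,-0.025,1],[0,-2.2,0,-0.025,1],[0,-2.2,0,-0.025,1],[0,0,0,0,1]]]'|grep ft_
python3 - <<'E'
from h import *
nests();to([*hub,.01])
E
```

```text
ft_force: [-5.7, 1.6, 1.4]
nest r 0.047 ang 1.631 off plunger 1.364 mid gray 20
nest r 0.0443 ang 0.051 off plunger -0.216 mid gray 31
nest r 0.0447 ang -1.496 off plunger -1.763 mid gray 22
nest r 0.0469 ang -3.094 off plunger -3.361 mid gray 22
t 11.3 pos [0.4525 0.0783 0.0083] xang -2.42 tilt [ 0.004  0.004 -1.   ] F [-5.3  1.4  1.2] w 0.0 -> shift mm [-88.4  -4.   -2.1]
```

```bash
python3 -m crank '[[[0,-2,0,-0.02,1],[0,-2,0,-0.02,1],[0,-2,0,-0.02,1],[0,-2,0,-0.02,1],[0,0,0,0,1]]]'|grep ft_
python3 - <<'E'
from h import *
nests();to([*hub,.01])
E
```

```text
ft_force: [-3.9, -0.1, -0.8]
nest r 0.0479 ang 1.717 off plunger 1.45 mid gray 20
nest r 0.0455 ang 0.181 off plunger -0.086 mid gray 25
nest r 0.0456 ang -1.431 off plunger -1.698 mid gray 22
nest r 0.0467 ang -2.993 off plunger -3.26 mid gray 22
t 11.77 pos [0.4588 0.0717 0.0083] xang -2.341 tilt [ 0.003  0.003 -1.   ] F [-4.1  0.3 -1.2] w 0.01 -> shift mm [-88.1  -1.9  -2. ]
```

```bash
python3 -m crank '[[[0,-2,0,-0.02,1],[0,-2,0,-0.02,1],[0,0,0,0,1],[0,0,0,0,1]]]'|grep ft_
python3 - <<'E'
from h import *
nests();to([*hub,.01])
E
```

```text
ft_force: [-2.3, -1.9, -3.5]
nest r 0.0461 ang 1.787 off plunger 1.52 mid gray 20
nest r 0.0455 ang -1.365 off plunger -1.632 mid gray 22
nest r 0.0465 ang -2.941 off plunger -3.208 mid gray 23
nest r 0.0464 ang 0.27 off plunger 0.003 mid gray 26
t 12.15 pos [0.4636 0.0677 0.0087] xang -2.302 tilt [ 0.001 -0.    -1.   ] F [-1.8 -3.1 -3.4] w 0.01 -> shift mm [-87.8   1.   -1.4]
```

Near home. Backing the fingers off to let the roller settle it.

```bash
python3 -m crank '[[[0,4,0,0,1],[0,5,0,0,1],[0,6,0,0,1],[0,0,0,0,1]]]'|grep ft_
python3 - <<'E'
from h import *
nests();nests();to([*hub,.01])
E
```

```text
ft_force: [0.7, 0.1, 0.9]
nest r 0.0473 ang 1.795 off plunger 1.528 mid gray 21
nest r 0.0443 ang -1.36 off plunger -1.627 mid gray 22
nest r 0.0469 ang 0.266 off plunger -0.001 mid gray 25
nest r 0.0463 ang -2.966 off plunger -3.233 mid gray 24
nest r 0.0456 ang 1.803 off plunger 1.536 mid gray 21
nest r 0.0447 ang -1.388 off plunger -1.655 mid gray 22
nest r 0.0449 ang 0.251 off plunger -0.016 mid gray 25
nest r 0.0456 ang -2.911 off plunger -3.178 mid gray 26
t 12.58 pos [0.4537 0.08   0.0099] xang -2.299 tilt [-0.003 -0.001 -1.   ] F [0.4 0.2 0.5] w 0.0 -> shift mm [-85.2 -14.8   0.1]
```

The angle is stable and unchanged after release, so the case has clicked home. Lifting, then over to the cap.

```bash
python3 -m crank '[[[0,0,-10,0,1],[0,0,-25,0,1],[0,0,-25,0,1],[0,0,-25,0,1],[0,0,-25,0,1],[0,0,-25,0,1],[0,0,-25,0,1],[0,0,-20,0,1],[0,0,-10,0,1],[0,0,0,0,1]]]'|grep ft_
python3 - <<'E'
from h import *
to([.5655,.1465,.185])
E
```

```text
ft_force: [-0.4, -0.3, -0.3]
t 13.42 pos [0.4546 0.0792 0.2022] xang -2.301 tilt [-0.005 -0.003 -1.   ] F [-0.4 -0.3 -0.3] w 0.01 -> shift mm [-124.   -37.7   17.9]
```

```bash
python3 -m crank '[[[-15,-5,0,0,1],[-25,-8,0,0,1],[-30,-9,0,0,1],[-30,-9,0,0,1],[-24,-7,0,0,1],[0,0,0,0,1],[0,0,10,0,1],[0,0,0,0,1]]]'|grep ft_
python3 - <<'E'
from h import *
to([.5655,.1465,.185]);i=get_image("wrist");j=get_image("scene")["pixels"]
a=cv2.resize(i["pixels"],(480,300));b=cv2.resize(j[150:250,255:362],(320,300),interpolation=2)
cv2.imwrite("pics/cap.png",np.clip(np.hstack([a,b])[:,:,::-1]*1.4,0,255).astype(np.uint8))
E
```

```text
ft_force: [-0.8, 0.4, -0.2]
t 14.08 pos [0.5617 0.1447 0.1858] xang -2.301 tilt [ 0.005  0.002 -1.   ] F [-0.8  0.4 -0.2] w 0.0 -> shift mm [-3.9 -1.6  0.8]
```

View pics/cap.png

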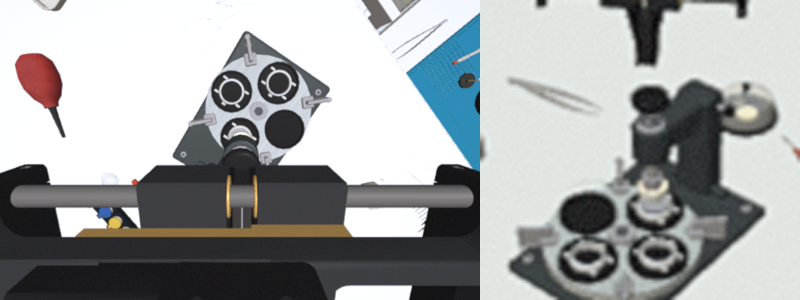

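Picture 10: the closed case is under the plunger, and the fingertip is centred above the cap with a small gap. Descending slowly while watching the force.

```bash
python3 -m crank '[[[-2,-1,8,0,1],[0,0,8,0,1],[0,0,5,0,1],[0,0,3,0,1],[0,0,0,0,1]]]'|grep -E "pos|ft_"
python3 -m crank '[[[0,0,3,0,1],[0,0,3,0,1],[0,0,0,0,1]]]'|grep -E "pos|ft_"
python3 -m crank '[[[0,0,2,0,1],[0,0,2,0,1],[0,0,0,0,1]]]'|grep -E "pos|ft_"
```

```text
position: [0.565, 0.1465, 0.1641]
ft_force: [1.2, -0.0, 1.0]
position: [0.5656, 0.1467, 0.1587]
ft_force: [-0.5, 0.5, -0.2]
position: [0.5656, 0.1467, 0.1548]
ft_force: [-0.4, -0.1, -0.8]
```

```bash
python3 -m crank '[[[0,0,2,0,1],[0,0,2,0,1],[0,0,0,0,1]]]'|grep -E "pos|ft_"
python3 -m crank '[[[0,0,2,0,1],[0,0,2,0,1],[0,0,0,0,1]]]'|grep -E "pos|ft_"
python3 -m crank '[[[0,0,2,0,1],[0,0,2,0,1],[0,0,0,0,1]]]'|grep -E "pos|ft_"
```

```text
position: [0.5655, 0.1467, 0.1507]
ft_force: [0.5, -0.1, 0.1]
position: [0.5659, 0.1468, 0.1471]
ft_force: [-0.1, -0.1, 1.3]
position: [0.566, 0.1468, 0.1431]
ft_force: [-1.4, 0.5, 2.9]
```

```bash
python3 -m crank '[[[0,0,2,0,1],[0,0,2,0,1],[0,0,0,0,1]]]'|grep -E "pos|ft_"
python3 -m crank '[[[0,0,2,0,1],[0,0,2,0,1],[0,0,0,0,1]]]'|grep -E "pos|ft_"
python3 -m crank '[[[0,0,1.5,0,1],[0,0,1.5,0,1],[0,0,0,0,1]]]'|grep -E "pos|ft_"
```

```text
position: [0.566, 0.1468, 0.139]
ft_force: [-0.3, 0.5, 2.8]
position: [0.566, 0.1468, 0.136]
ft_force: [-1.3, -0.1, 7.5]
position: [0.5661, 0.1469, 0.1344]
ft_force: [-4.2, -0.9, 14.1]
```

```bash
python3 -m crank '[[[0,0,1.5,0,1],[0,0,1.5,0,1],[0,0,0,0,1]]]'|grep -E "pos|ft_"
python3 -m crank '[[[0,0,1.5,0,1],[0,0,1.5,0,1],[0,0,0,0,1]]]'|grep -E "pos|ft_"
```

```text
position: [0.5661, 0.1469, 0.1342]
ft_force: [-9.9, -3.4, 26.8]
position: [0.5663, 0.147, 0.134]
ft_force: [-15.2, -4.3, 41.0]
```

Hard stop after about 13 mm of travel, well past 14 N, so the back is home. Releasing.

```bash
python3 -m crank '[[[0,0,0,0,1],[0,0,-5,0,1],[0,0,-5,0,1],[0,0,-8,0,1],[0,0,-12,0,1],[0,0,-15,0,1],[0,0,-20,0,1],[0,0,-10,0,1],[0,0,0,0,1],[0,0,0,0,1]]]'|grep -E "time|pos|ft_"
python3 - <<'E'
from h import *
nests()
a=get_image("scene")["pixels"];o=cv2.imread("pics/scene0.png")[:,:,::-1]
# cap: dark blob near its first position, before and after
for q in(o,a):
    g=cv2.cvtColor(q,cv2.COLOR_RGB2GRAY)[176:192,300:322];y,x=np.nonzero(g<25);print("cap blob",len(x),x.mean()+300,y.mean()+176,y.min()+176)
E
```

```text
time: 17.93
position: [0.5659, 0.1468, 0.2011]
ft_force: [-0.2, 0.5, -0.7]
cap blob 48 312.2083333333333 183.04166666666666 180
cap blob 40 312.1 182.95 180
```

```bash
python3 -m crank '[[[20,20,0,0,1],[22,22,0,0,1],[22,22,0,0,1],[22,22,0,0,1],[22,22,0,0,1],[10,10,0,0,1],[0,0,0,0,1],[0,0,0,0,1],[0,0,0,0,1]]]'|grep -E "time|pos|ft_"
python3 - <<'E'
from h import *
nests();nests()
E
```

```text
time: 18.78
position: [0.3998, 0.1373, 0.2008]
ft_force: [-0.0, 1.6, 0.5]
nest r 0.0466 ang 1.785 off plunger 1.518 mid gray 22
nest r 0.0439 ang -1.344 off plunger -1.611 mid gray 22
nest r 0.0459 ang 0.232 off plunger -0.035 mid gray 24
nest r 0.0471 ang -2.944 off plunger -3.211 mid gray 21
nest r 0.0448 ang 0.238 off plunger -0.029 mid gray 25
nest r 0.0463 ang 1.812 off plunger 1.545 mid gray 21
nest r 0.045 ang -1.349 off plunger -1.616 mid gray 20
nest r 0.0465 ang -2.941 off plunger -3.208 mid gray 22
```

The turret angle is unchanged, the plunger is up and the arm is clear. Handing in.

```bash
python3 -c "
from bench import job
print(job.close_job())"
```

```text
the job is handed in; nothing more can be done
None
```

I pushed the turret round until the closed case sat under the plunger, pressed the cap to its hard stop (about 13 mm, 41 N) and let it spring up, then handed in after about 19 s; no verdict came back, so the back being fully home is inferred from travel and force.

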